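# Clear and hold open the lid of the chilled chocolate box

## Robot

A 6-joint arm with a two-finger parallel gripper is mounted at the origin on the work surface. World frame = base frame: x ahead of the robot, y to its left, z up, the work surface at z = 0. Lengths are in m, angles in rad, forces in N, time in s.
With the tool pointing down it reaches from about 0.35 to 0.925 m from the base axis. Payload 6.4 kg.
Tool frame: the origin (TCP) lies at the very end of the fingers, on their centre line; the grasp point (between the pads) lies 19 mm behind it (r.grip_depth is the distance from the TCP to the grasp point, in m); z points along the fingers, y is the line along which they close (so a half turn about z gives the same grasp; the last joint's range is limited). The gripper opens to 94 mm and grips with 3 to 60 N. Pads are 16 mm wide; open, the fingers measure 119 mm over their backs; the gripper's body (75 mm by 177 mm) begins 78 mm behind the grasp point.
Start: joints at [0.956, 0.245, 1.558, -0, 1.339, -0.174], TCP at [0.277, 0.588, 0.205] pointing down, gripper open.
Joint ranges: [-3.13, 3.13], [-1.02, 2.26], [0.13, 2.54], [-0.95, 4.09], [0.21, 2.88], [-2.74, 2.74]. Speed limits (rad/s): [2.57, 2.57, 3.14, 3.14, 3.14, 3.14].

## Interface

Orientations are given as a rotation vector (axis times angle).
In Python, from bench import r, capture, get_calibration gives the robot as it stands.
- The arm moves only by the shell command python3 -m pendant 'ROWS' [FORCE]. ROWS is JSON, a list of rows, each a list of 7 numbers: the closure in counts, from 0 (fully open) to 255 (shut), then the shift along the tool's x, y, z in mm, then the turn, a rotation vector about the tool's x, y, z in rad. A call has 1 to 10 rows; each row shifts and turns the commanded pose from where the row before left it, along the tool's axes as they then stand; what a row does not reach is not made up. A row lasts 1/8 s, in which the tool goes at most 62.5 mm and 10.7 degrees, less where a joint would pass 70% of its speed; a pose out of reach is approached as far as the arm can. A call is refused whole if a number of a shift passes 62.5 or a number of a turn 0.188, either way. A call with a gripper value outside its range is refused whole. The fingers move at their own pace and stop on an object; FORCE is the grip in N (left out, the last holds). Time passes only in rows, so rows that do not move let the fingers close. It gives the time, the measured TCP pose, the force, the opening and the grip force at its end, in the units of the state.
- r.get_state(): the state, without advancing time (a new reading comes with each control period).
- capture(name): name is "side" or "top"; returns the picture (420x560x3 uint8, blue, green, red); there is no depth.
- get_calibration(name): a dict with "camera_matrix" (3x3 intrinsics, pixels), "dist" ([k1, k2, p1, p2, k3] as OpenCV has them; the pictures are not rectified), "rvec" (rotation vector, rad) and "tvec" (3), from world to camera coordinates, as OpenCV has them. Camera axes: x right, y down, z forward; pixel columns grow to the right and rows downward; lengths in m; the calibration is good to about 2 mm. A picture is of the moment at which its call begins. get_calibration takes no time and is no camera call.
- r.sign_off(): hands the job in; it is judged then, once.
The state is a dict: "clock": time; "joint_pos": joint angles; "dq": joint speeds; "joint_torque": joint torques, N m; "tcp_pos": TCP position; "tool_rot": TCP orientation; "contact_force": force on the tool from outside, world axes, zero at the start; "wrist_torque": the same for the moment, N m; "finger_gap": opening from 0.0 (shut) to 1.0 (fully open); "gripper_force": force on a finger pad.
Only numpy, scipy, OpenCV 4.12 (cv2) and the standard library are available. Lean on these libraries where they do the work, as an engineer would, in place of code of your own. Each camera call takes 0.05 s, during which the arm holds its last target. There are 200 camera calls.

## Task

I want to refill the chilled steel box, but a red carton of chocolate has been left on its lid: pick the carton up gently (it is thin card and crushes), lift it off without dropping it and lay it flat, window up, in the empty end of the dark tray. Then raise the lid by its black bar to about 50 degrees from closed and keep holding it there, because it falls shut by itself; your job finishes while you are still holding it. Leave the cartons already in the tray, the spray bottle and the white bowl where they are.

Things in the scene. Friction and masses are not known exactly. Their poses are not given: they have to be found in the camera images.
- chiller: Stainless countertop cold-holding box, 235 mm deep (its x) by 420 mm wide (its y), rim 150 mm above the bench, two pans of chocolates inside. It is fixed to the bench. Origin: centre of its underside, on the bench. Its -x side is the front with display and grille (roughly towards the robot), z up.
- lid (a joint): Angle of the chiller's lid in rad: 0 closed (level), grows as the front edge rises, 50 degrees is 0.873, stop at 1.5. The lid is a clear window in a steel frame, 205 mm (chiller x) by 380 mm (y) and 8 mm thick, about 0.5 kg; hinged along its rear edge, free-swinging, falls shut when let go at any angle below about 80 degrees. Closed, its top face is level, 160 mm above the bench.
- lid_hinge (a point): Middle of the lid's hinge line: 105 mm behind (chiller +x) the chiller's centre, 152 mm above the bench; the hinge line runs along the chiller's y axis.
- lid_handle (a point): Centre of the lid's round black bar, 12 mm thick, running along the chiller's y; 126 mm of it is free between the two posts. It moves with the lid. Closed, it is 185 mm in front of the hinge line (80 mm in front of the chiller's centre) and 48 mm above the hinge (200 mm above the bench, 40 mm above the lid's top face to the bar's axis). Fingers can reach round it from above, and the bar can turn in the grip.
- carton: Red window carton lying on the lid at the start, 56 mm (its x) by 150 mm (its y) by 30 mm high, 0.12 kg, of thin card: it crushes if the fingers bear on it with more than 20 N on either side; 5 to 10 N a side carries it. Origin: centre of its underside; z up through the dark window.
- tray: Dark steel sheet tray lying on the bench beside the chiller, fixed, 320 mm (its x) by 240 mm (its y), rim 22 mm high and 4 mm thick; the inside floor is 4 mm above the bench. Origin: centre of its underside; its -x end, towards the robot, is empty (about 155 mm long inside), the +x end holds two other red cartons lying across it.
- tray_carton_a: Another red carton, same size, lying in the far (+x) end of the tray, about 112 mm from the tray's centre. Leave it. Origin: centre of its underside.
- tray_carton_b: Another red carton, same size, lying next to it, about 36 mm on the +x side of the tray's centre. Leave it. Origin: centre of its underside.
- spray: Spray bottle, 70 mm across, 190 mm high, at one side of the bench. Leave it standing. Origin: centre of its underside.
- tub: White plastic bowl, 100 mm across, 70 mm high, at one side of the bench. Leave it. Origin: centre of its underside.
There are look-alikes about, which are no part of the job. Leave any purple look-alike of the carton alone.

How it is judged:
By the outcome, as a careful person would: the job done as asked, in the order asked, and still so for the second after the job is handed in, while the arm keeps its last pose, push and grip.
It also fails if it takes over 67 s, if anything falls off the work surface, if the arm or the gripper's body presses on something with over 40 N, if the wrist force passes 120 N, or if a joint passes its speed limit or range.

## Working session

There is one attempt and no reset: what is moved stays moved. The work goes in short steps, Python scripts to look and compute and a shell command to move; the robot and the scene stay as the last step left them, time stands still between calls to the robot, and variables do not carry over. Pictures are saved under pics/ and viewed, at most 10 in all, crops included, and the job is handed in when it is done.

```bash
mkdir -p pics; python3 - <<'E'
from bench import r,capture,get_calibration
import cv2
for n in("side","top"):
    cv2.imwrite(f"pics/{n}0.png",capture(n)); c=get_calibration(n); print({k:__import__('numpy').round(v,4).tolist() for k,v in c.items()})
print(r.get_state())
E
```

```text
{'camera_matrix': [[418.4812, 0.0, 279.1289], [0.0, 418.4812, 210.9605], [0.0, 0.0, 1.0]], 'dist': [-0.0475, 0.0, 0.0, 0.0, 0.0], 'rvec': [2.3758, -0.8462, 0.2778], 'tvec': [-0.3933, 0.342, 1.2104]}
{'camera_matrix': [[455.1984, 0.0, 288.1374], [0.0, 455.1984, 218.719], [0.0, 0.0, 1.0]], 'dist': [0.0315, 0.0, 0.0, 0.0, 0.0], 'rvec': [2.1774, -2.1217, 0.1602], 'tvec': [-0.0048, 0.4964, 1.6421]}
{'clock': 0.1, 'joint_pos': array([ 9.55910907e-01,  2.45764309e-01,  1.55886452e+00,  2.04475055e-05,
        1.33870435e+00, -1.74104086e-01]), 'dq': array([-0.0015925 , -0.00163106, -0.00188546,  0.00051745,  0.0007861 ,
        0.00082404]), 'joint_torque': array([ 1.01909416e-03, -4.16908157e+01, -3.15528059e+01,  6.86925463e-02,
        3.09322332e-02, -6.96881716e-05]), 'tcp_pos': array([0.27699964, 0.58743358, 0.20445754]), 'tool_rot': array([-6.86643020e-01, -3.06493089e+00,  2.51146274e-03]), 'contact_force': array([ 0.38386387, -0.94298515, -1.25343002]), 'wrist_torque': array([-0.00667106, -0.00987807,  0.01926552]), 'gripper_force': 0.0, 'finger_gap': 1.0047082542183317}
```

View pics/top0.png

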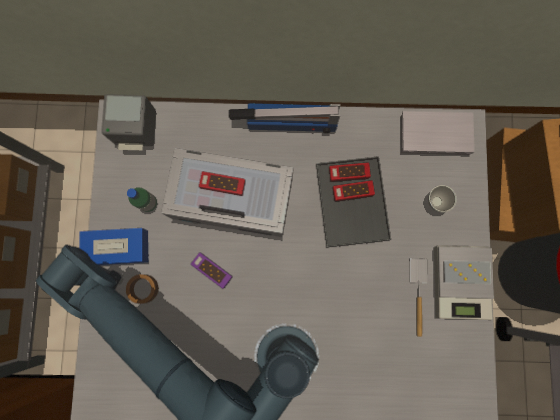

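View pics/side0.png

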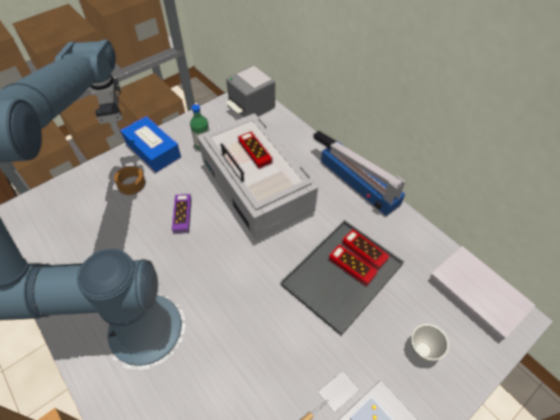

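Top view: a red carton lies on the lid at (222,183). Two more red ones are in the tray at (350,171) and (354,191), and a purple one is on the bench at (211,270). The red one on the lid fits the description. The bar is at about (222,211), the tray's empty end at about (357,222), the spray at (139,198) and the bowl at (441,200). I'll confirm this in one enlarged crop.

```bash
python3 - <<'E'
import cv2
a=cv2.imread("pics/top0.png")[140:252,155:395]
cv2.imwrite("pics/crop.png",cv2.resize(a,None,fx=3.3333,fy=3.3333,interpolation=cv2.INTER_CUBIC))
E
```

```text
(no output)
```

View pics/crop.png

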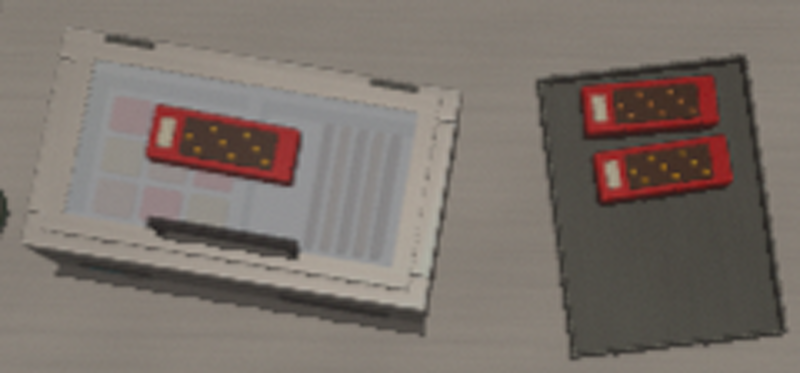

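The crop confirms it: the carton on the lid is red with its window up, at crop (225,145), and the bar is in front of it from (150,225) to (298,250). The tray's near end is empty. Next I fit the poses.

```bash
cat > h.py <<'E'
import numpy as np,cv2
from bench import r,capture,get_calibration
from scipy.optimize import least_squares,minimize
from scipy.spatial.transform import Rotation as R
C={n:{k:np.array(v,float) for k,v in get_calibration(n).items()} for n in("side","top")}
def proj(n,P):
    c=C[n];return cv2.projectPoints(np.array(P,float).reshape(-1,1,3),c["rvec"],c["tvec"],c["camera_matrix"],c["dist"])[0][:,0]
def ray(n,px,z):
    c=C[n];u=cv2.undistortPoints(np.array(px,float).reshape(-1,1,2),c["camera_matrix"],c["dist"])[:,0]
    Rm=cv2.Rodrigues(c["rvec"])[0];o=-Rm.T@c["tvec"].ravel();d=np.c_[u,np.ones(len(u))]@Rm
    return o+d*((z-o[2])/d[:,2])[:,None]
def rect(p,sx,sy,z):  # p=x,y,yaw
    a=np.array([[1,1],[1,-1],[-1,-1],[-1,1]])*[sx/2,sy/2];c,s=np.cos(p[2]),np.sin(p[2])
    return np.c_[a@np.array([[c,s],[-s,c]])+p[:2],np.full(4,z)]
def fitrect(obs,sx,sy,z,x0): # obs {view: 4 px in order FL,FR,NR,NL}
    f=lambda p:np.concatenate([(proj(n,rect(p,sx,sy,z))-o).ravel() for n,o in obs.items()])
    q=least_squares(f,x0,loss="soft_l1");return q.x,np.abs(q.fun).max()
def redmask(im):
    h=cv2.cvtColor(im,cv2.COLOR_BGR2HSV);return ((h[...,0]<8)|(h[...,0]>172))&(h[...,1]>150)&(h[...,2]>60)
def fitbox(ims,p0,z0,rad=0.13):
    """x,y,yaw of 56x150x30 carton by silhouette: overlap with filled red hull"""
    M={}
    for n,im in ims.items():
        m=redmask(im).astype(np.uint8);k,l,st,ce=cv2.connectedComponentsWithStats(m)
        t=proj(n,[[p0[0],p0[1],z0+.02]])[0]
        pts=np.argwhere(m)[:,::-1];pts=pts[np.linalg.norm(pts-t,axis=1)<25 if n=="top" else np.linalg.norm(pts-t,axis=1)<24]
        b=np.zeros(m.shape,np.uint8);cv2.fillConvexPoly(b,cv2.convexHull(pts.astype(np.int32)),1);M[n]=cv2.resize(b,None,fx=4,fy=4,interpolation=cv2.INTER_NEAREST)
    def cost(p):
        s=0
        for n,b in M.items():
            P=np.r_[rect(p,.056,.15,z0),rect(p,.056,.15,z0+.03)]
            hpx=cv2.convexHull(((proj(n,P)+.5)*4).astype(np.float32))
            q=np.zeros(b.shape,np.uint8);cv2.fillConvexPoly(q,np.round(hpx*16).astype(np.int32),1,shift=4);s+=(q!=b).sum()/b.sum()
        return s
    S=np.array([p0]+[np.array(p0)+d for d in ([.01,0,0],[0,.01,0],[0,0,.1])])
    q=minimize(cost,p0,method="Nelder-Mead",options=dict(initial_simplex=S,xatol=1e-4,fatol=1e-4));return q.x,q.fun
E
python3 - <<'E'
from h import *
np.set_printoptions(precision=4,suppress=True)
k=lambda a:np.array(a)/3.3333+[155,140]
ims={n:cv2.imread(f"pics/{n}0.png") for n in C}
ch=k([[65,28],[463,92],[425,312],[25,243]]);tr=k([[537,80],[745,57],[785,330],[572,358]])
for nm,o,sx,sy,z in(("chiller",ch,.235,.42,.15),("tray",tr,.32,.24,.022)):
    w=ray("top",o,z);m=w.mean(0);d=w[0]-w[3];print(nm,w[:,:2].tolist())
    p,e=fitrect({"top":o},sx,sy,z,[m[0],m[1],np.arctan2(d[1],d[0])]);print(nm,p,e);print("side px",proj("side",rect(p,sx,sy,z)))
    if nm=="chiller":
        c,s=np.cos(p[2]),np.sin(p[2]);X=lambda a,b:[p[0]+c*a-s*b,p[1]+s*a+c*b];print("handle",X(-.08,0),"ends px",[proj(n,[X(-.08,.063)+[.2],X(-.08,-.063)+[.2]]).tolist() for n in C])
        y=p[2]
g=ray("top",[[222,183]],.19)[0]
for v in(["top"],["side"],["top","side"]):print(v,fitbox({n:ims[n] for n in v},[g[0],g[1],y],.16))
for px in([350,171],[354,191]):
    g=ray("top",[px],.034)[0];print(g)
print("spray,tub",ray("top",[[133,192],[441,200]],.15))
E
```

```text
chiller [[0.7174517101352129, 0.41170549597132966], [0.6604012551285614, -0.006986159778010769], [0.42798743806907225, 0.026476487703560345], [0.48857162747383254, 0.4389396431268835]]
chiller [ 0.5736  0.2176 -0.1386] 0.8827219926887153
side px [[253.6611 112.4633]
 [317.6397 186.2832]
 [253.3108 217.2713]
 [195.7589 135.3014]]
handle [np.float64(0.4943427024412646), np.float64(0.22862477323538463)] ends px [[[222.1727187433528, 146.17995785419873], [240.13174069818234, 170.41294496025688]], [[203.4813590114033, 207.44034886208397], [240.84735642140336, 213.5999126226561]]]
tray [[0.7100459902744944, -0.09233768607711447], [0.7431270910295054, -0.32820135304415354], [0.4326516086888701, -0.3717054571544845], [0.3953331967184624, -0.13628991669112578]]
tray [ 0.5702 -0.2321  0.1415] 1.0762564649880062
side px [[342.723  218.1075]
 [402.7769 259.6627]
 [340.8364 331.9759]
 [278.6829 280.5637]]
['top'] (array([ 0.5948,  0.2391, -0.167 ]), np.float64(0.15999647390691113))
['side'] (array([ 0.5931,  0.2412, -0.243 ]), np.float64(0.321891771019678))
['top', 'side'] (array([ 0.5939,  0.2392, -0.2055]), np.float64(0.4970723650181288))
[ 0.6832 -0.219   0.034 ]
[ 0.6073 -0.2344  0.034 ]
spray,tub [[ 0.5585  0.5443  0.15  ]
 [ 0.559  -0.5168  0.15  ]]
```

```bash
cat >> h.py <<'E'
def plan(x,y,z,yaw):
    """turn (tool axes) to tool-down with tool y at yaw, then shift (mm) in the turned tool axes"""
    s=r.get_state();A=R.from_rotvec(s["tool_rot"])
    best=None
    for w in(yaw,yaw+np.pi):
        yv=np.array([np.cos(w),np.sin(w),0]);zv=np.array([0,0,-1.]);T=R.from_matrix(np.c_[np.cross(yv,zv),yv,zv])
        d=(A.inv()*T).as_rotvec()
        if best is None or np.linalg.norm(d)<np.linalg.norm(best[0]):best=d,T
    print("turn",best[0].round(3),"shift",(best[1].inv().apply(np.array([x,y,z])-s["tcp_pos"])*1000).round(1),"t",round(s["clock"],2))
E
python3 - <<'E'
from h import *
plan(.5948,.2391,.30,-.16)
# corner-based check of carton
k=lambda a:np.array(a)/3.3333+[155,140]
o=k([[155,105],[302,127],[295,183],[148,158]]);print(fitrect({"top":o},.056,.15,.19,[.594,.239,-.15]))
E
```

```text
turn [-2.00e-03  1.00e-03  1.29e+00] shift [-293.3  369.2  -95.5] t 0.1
(array([ 0.59014091,  0.23318006, -0.12701577]), np.float64(0.5476987241005418))
```

```bash
python3 -m pendant '[[0,0,0,-48,0,0,0],[0,0,0,-48,0,0,0.16],[0,0,0,0,0,0,0.16],[0,0,0,0,0,0,0.16],[0,0,0,0,0,0,0.16],[0,0,0,0,0,0,0.16],[0,0,0,0,0,0,0.16],[0,0,0,0,0,0,0.16],[0,0,0,0,0,0,0.16],[0,0,0,0,0,0,0]]' 8
python3 -m pendant '[[0,-20,25,0,0,0,0],[0,-36,45,0,0,0,0],[0,-36,45,0,0,0,0],[0,-36,45,0,0,0,0],[0,-36,45,0,0,0,0],[0,-36,45,0,0,0,0],[0,-36,45,0,0,0,0],[0,-36,45,0,0,0,0],[0,-21,29,0,0,0,0],[0,0,0,0,0,0,0]]'
python3 -c "
from h import *
plan(.592,.236,.25,-.147)"
```

```text
clock: 1.35
tcp_pos: [0.2772, 0.5877, 0.3009]
tool_rot: [2.38, 2.051, -0.002]
contact_force: [0.2, 0.8, -0.2]
finger_gap: 0.998
gripper_force: 0.0
clock: 2.6
tcp_pos: [0.5995, 0.241, 0.3007]
tool_rot: [-2.382, -2.047, 0.002]
contact_force: [-0.3, -1.1, -0.2]
finger_gap: 0.999
gripper_force: 0.0
turn [-0.001  0.    -0.004] shift [-6.1 -6.7 50.7] t 2.6
```

```bash
python3 -m pendant '[[0,-6,-7,25,0,0,0],[0,0,0,40,0,0,0],[0,0,0,0,0,0,0],[0,0,0,0,0,0,0]]'
python3 -c "
from h import *
im=capture('side');cv2.imwrite('pics/s1.png',cv2.resize(im[60:240,150:360],None,fx=3.3,fy=3.3,interpolation=cv2.INTER_CUBIC))
plan(.592,.236,.165,-.147)"
```

```text
clock: 3.1
tcp_pos: [0.5908, 0.2389, 0.238]
tool_rot: [2.379, 2.05, 0.003]
contact_force: [0.2, 0.9, 0.3]
finger_gap: 0.998
gripper_force: 0.0
turn [ 0.003 -0.001 -0.002] shift [-2.8  1.1 73.8] t 3.15
```

View pics/s1.png

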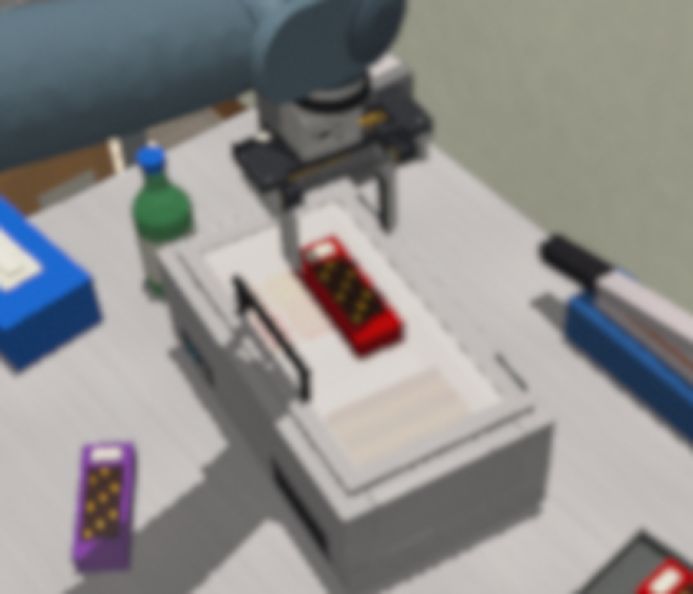

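Side view: the open fingers straddle the carton's line, with tips at crop (290,262) and (390,225). The carton's top corners are at about (337,237), (403,321), (360,342) and (303,255). I'll check the fit against this view.

```bash
python3 -c "
from h import *
o=np.array([[337,237],[403,321],[360,342],[301,257]])/3.3+[150,60]
o2=np.array([[155,105],[302,127],[295,183],[148,158]])/3.3333+[155,140]
print(fitrect({'side':o},.056,.15,.19,[.594,.239,-.15]),fitrect({'side':o,'top':o2},.056,.15,.19,[.594,.239,-.15]))
for x in ([.592,.236,-.147],):print((proj('side',rect(x,.056,.15,.19))-[150,60])*3.3)
"
```

```text
(array([ 0.59116035,  0.22637262, -0.15293409]), np.float64(3.494810409223305)) (array([ 0.59055368,  0.23101292, -0.13807996]), np.float64(4.673372053975669))
[[332.16975964 228.53477859]
 [404.44776258 317.46406374]
 [354.73964141 338.78205842]
 [284.36680614 247.61772654]]
```

```bash
python3 -m pendant '[[0,-6,0,15,0,0,0],[0,0,0,20,0,0,0],[0,0,0,20,0,0,0],[0,0,0,13,0,0,0],[0,0,0,5,0,0,0],[0,0,0,0,0,0,0]]' 8
python3 -m pendant '[[60,0,0,0,0,0,0],[90,0,0,0,0,0,0],[110,0,0,0,0,0,0],[130,0,0,0,0,0,0],[150,0,0,0,0,0,0],[150,0,0,0,0,0,0],[150,0,0,0,0,0,0]]' 8
```

```text
clock: 3.9
tcp_pos: [0.5897, 0.2322, 0.1632]
tool_rot: [-2.381, -2.049, 0.0]
contact_force: [0.8, 0.3, -0.5]
finger_gap: 0.997
gripper_force: 0.0
clock: 4.78
tcp_pos: [0.5898, 0.2322, 0.1636]
tool_rot: [2.382, 2.049, 0.0]
contact_force: [-0.2, 0.4, 1.5]
finger_gap: 0.599
gripper_force: 8.0
```

```bash
python3 -m pendant '[[150,0,0,-5,0,0,0],[150,0,0,-12,0,0,0],[150,0,0,-20,0,0,0],[150,0,0,-25,0,0,0],[150,0,0,-25,0,0,0],[150,0,0,-15,0,0,0],[150,0,0,-8,0,0,0],[150,0,0,0,0,0,0]]' 8
python3 -c "
from h import *
plan(.493,-.243,.2736,.1415)"
```

```text
clock: 5.78
tcp_pos: [0.5898, 0.2322, 0.2738]
tool_rot: [2.381, 2.049, 0.001]
contact_force: [-0.4, 0.3, -0.5]
finger_gap: 0.594
gripper_force: 8.0
turn [ 0.    -0.    -0.292] shift [-4.568e+02 -1.628e+02  2.000e-01] t 5.78
```

```bash
python3 -m pendant '[[150,0,0,0,0,0,-0.04],[150,0,0,0,0,0,-0.07],[150,0,0,0,0,0,-0.07],[150,0,0,0,0,0,-0.07],[150,0,0,0,0,0,-0.042],[150,-8,-3,0,0,0,0],[150,-18,-6,0,0,0,0],[150,-28,-10,0,0,0,0],[150,-35,-12,0,0,0,0],[150,-35,-12,0,0,0,0]]' 8
python3 -m pendant '[[150,-35,-13,0,0,0,0],[150,-40,-14,0,0,0,0],[150,-40,-14,0,0,0,0],[150,-40,-14,0,0,0,0],[150,-40,-14,0,0,0,0],[150,-40,-14,0,0,0,0],[150,-40,-14,0,0,0,0],[150,-30,-11,0,0,0,0],[150,-18,-7,0,0,0,0],[150,-10,-4,0,0,0,0]]' 8
python3 -m pendant '[[150,0,0,0,0,0,0],[150,0,0,0,0,0,0]]' 8
python3 -c "
from h import *
im=capture('side');cv2.imwrite('pics/s2.png',cv2.resize(im[130:340,220:460],None,fx=2.8,fy=2.8,interpolation=cv2.INTER_CUBIC))
plan(.493,-.243,.010,.1415)"
```

```text
clock: 7.02
tcp_pos: [0.5639, 0.1012, 0.2732]
tool_rot: [2.059, 2.372, -0.001]
contact_force: [1.4, -0.7, -1.0]
finger_gap: 0.595
gripper_force: 8.0
clock: 8.28
tcp_pos: [0.4934, -0.2439, 0.2733]
tool_rot: [-2.059, -2.372, -0.0]
contact_force: [0.6, 0.6, -1.2]
finger_gap: 0.596
gripper_force: 8.0
clock: 8.52
tcp_pos: [0.4942, -0.2423, 0.2734]
tool_rot: [-2.057, -2.374, -0.0]
contact_force: [0.3, 0.0, -0.8]
finger_gap: 0.594
gripper_force: 8.0
turn [ 0.    -0.     0.002] shift [ -0.5  -1.3 263.5] t 8.57
```

View pics/s2.png

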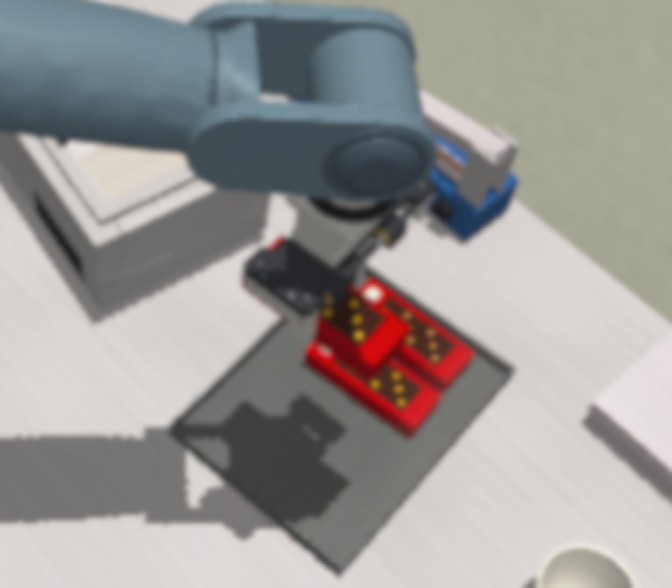

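The carton is held level above the empty end at crop (360,330), seen in front of the two tray cartons. Lowering it now.

```bash
python3 -m pendant '[[150,0,-1,15,0,0,0],[150,0,0,35,0,0,0],[150,0,0,45,0,0,0],[150,0,0,45,0,0,0],[150,0,0,45,0,0,0],[150,0,0,35,0,0,0],[150,0,0,20,0,0,0],[150,0,0,12,0,0,0],[150,0,0,6,0,0,0],[150,0,0,0,0,0,0]]' 8
python3 -m pendant '[[150,0,0,3,0,0,0],[150,0,0,2,0,0,0],[150,0,0,1,0,0,0],[150,0,0,0,0,0,0]]' 8
```

```text
clock: 9.82
tcp_pos: [0.4932, -0.2433, 0.0156]
tool_rot: [2.058, 2.373, -0.0]
contact_force: [0.4, 0.6, -0.8]
finger_gap: 0.594
gripper_force: 8.0
clock: 10.32
tcp_pos: [0.493, -0.2433, 0.0095]
tool_rot: [2.058, 2.373, 0.0]
contact_force: [-0.0, -0.8, -0.8]
finger_gap: 0.596
gripper_force: 8.0
```

```bash
python3 -m pendant '[[150,0,0,1,0,0,0],[150,0,0,1,0,0,0],[120,0,0,0,0,0,0],[90,0,0,0,0,0,0],[60,0,0,0,0,0,0],[40,0,0,0,0,0,0],[40,0,0,0,0,0,0],[40,0,0,-10,0,0,0],[40,0,0,-30,0,0,0],[40,0,0,-40,0,0,0]]' 8
python3 -m pendant '[[20,0,0,-50,0,0,0],[0,0,0,-55,0,0,0],[0,0,0,-55,0,0,0],[0,0,0,-40,0,0,0],[0,0,0,0,0,0,0]]' 8
python3 -c "
from h import *
plan(.4943,.2286,.29,-.1386)"
```

```text
clock: 11.58
tcp_pos: [0.4924, -0.2428, 0.0881]
tool_rot: [-2.057, -2.372, 0.0]
contact_force: [0.0, -0.1, 0.3]
finger_gap: 0.845
gripper_force: 0.0
clock: 12.2
tcp_pos: [0.4945, -0.2444, 0.2924]
tool_rot: [2.052, 2.367, 0.001]
contact_force: [0.4, -0.3, -0.6]
finger_gap: 1.0
gripper_force: 0.0
turn [0.007 0.005 0.281] shift [468.4 -65.5   2.4] t 12.2
```

```bash
python3 -m pendant '[[0,0,0,0,0,0,0.09],[0,0,0,0,0,0,0.1],[0,0,0,0,0,0,0.09],[0,20,-2,0,0,0,0],[0,45,-6,0,0,0,0],[0,55,-8,0,0,0,0],[0,55,-8,0,0,0,0],[0,55,-8,0,0,0,0],[0,55,-8,0,0,0,0],[0,55,-8,0,0,0,0]]'
python3 -m pendant '[[0,55,-8,0,0,0,0],[0,45,-6,0,0,0,0],[0,28,-4,15,0,0,0],[0,0,0,20,0,0,0],[0,0,0,0,0,0,0],[0,0,0,0,0,0,0]]'
python3 -c "
from h import *
for n in C:cv2.imwrite(f'pics/{n}3.png',capture(n))
a=cv2.imread('pics/top3.png')[140:260,155:405];cv2.imwrite('pics/t3c.png',cv2.resize(a,None,fx=3.2,fy=3.2,interpolation=cv2.INTER_CUBIC))
a=cv2.imread('pics/side3.png')[90:330,180:410];cv2.imwrite('pics/s3c.png',cv2.resize(a,None,fx=2.5,fy=2.5,interpolation=cv2.INTER_CUBIC))
plan(.4943,.2286,.25,-.1386)"
```

```text
clock: 13.45
tcp_pos: [0.4908, 0.1029, 0.2867]
tool_rot: [-2.366, -2.065, 0.001]
contact_force: [0.0, -0.7, 0.2]
finger_gap: 1.001
gripper_force: 0.0
clock: 14.2
tcp_pos: [0.492, 0.2286, 0.2526]
tool_rot: [2.37, 2.062, -0.0]
contact_force: [0.7, -0.5, 0.1]
finger_gap: 1.0
gripper_force: 0.0
turn [ 0.001 -0.    -0.001] shift [0.2 1.8 3.3] t 14.3
```

View pics/t3c.png

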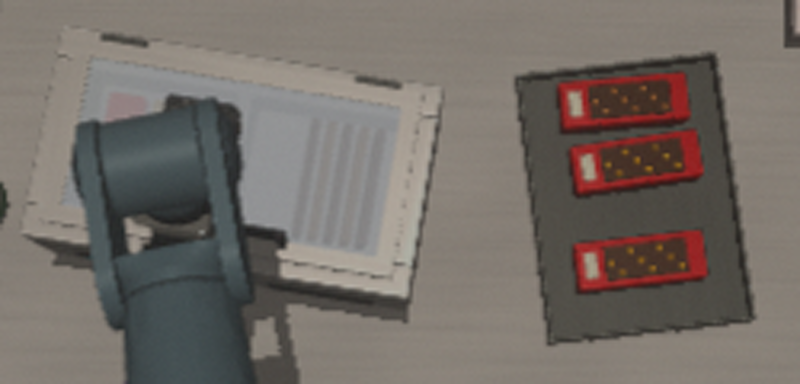

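View pics/s3c.png

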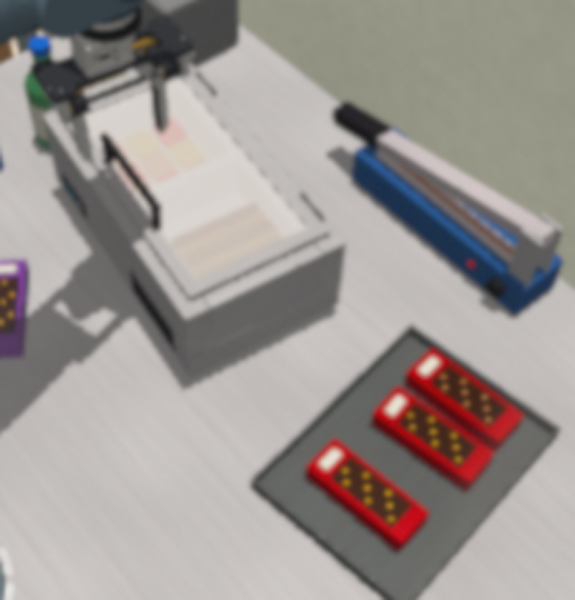

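The carton lies flat in the empty end, window up, at top crop (640,260), and nothing else has moved. In the side view the bar's ends are at crop (105,142) and (157,195), which agrees with the chiller fit. Going down over the bar.

```bash
python3 -m pendant '[[0,0,2,12,0,0,0],[0,0,0,20,0,0,0],[0,0,0,20,0,0,0],[0,0,0,13,0,0,0],[0,0,0,6,0,0,0],[0,0,0,0,0,0,0],[80,0,0,0,0,0,0],[140,0,0,0,0,0,0],[170,0,0,0,0,0,0],[190,0,0,0,0,0,0]]' 8
python3 -m pendant '[[205,0,0,0,0,0,0],[215,0,0,0,0,0,0],[225,0,0,0,0,0,0],[235,0,0,0,0,0,0],[235,0,0,0,0,0,0],[235,0,0,0,0,0,0]]' 8
```

```text
clock: 15.55
tcp_pos: [0.4941, 0.2291, 0.1817]
tool_rot: [2.369, 2.063, 0.001]
contact_force: [-0.8, -0.3, 0.6]
finger_gap: 0.613
gripper_force: 0.0
clock: 16.3
tcp_pos: [0.4946, 0.229, 0.1815]
tool_rot: [2.369, 2.062, 0.002]
contact_force: [3.9, 0.6, -2.0]
finger_gap: 0.128
gripper_force: 8.0
```

```bash
python3 -c "
import numpy as np
t=np.radians([0,1,3,6,9,12,15,18,21,24,27,30,33,36,39,42,45,48,50])+np.arctan2(48,185);L=np.hypot(185,48)
print(np.c_[np.diff(-L*np.cos(t)),-np.diff(L*np.sin(t))].round(1).tolist())"
```

```text
[[0.9, -3.2], [1.9, -6.4], [3.3, -9.5], [3.8, -9.3], [4.2, -9.1], [4.7, -8.8], [5.2, -8.6], [5.6, -8.3], [6.0, -8.0], [6.4, -7.7], [6.8, -7.3], [7.2, -6.9], [7.6, -6.6], [7.9, -6.2], [8.2, -5.7], [8.5, -5.3], [8.8, -4.8], [6.0, -3.0]]
```

```bash
python3 -m pendant '[[240,0,0,0,0,0,0],[240,0,0,0,0,0,0],[240,0,0.9,-3.2,0,0,0],[240,0,1.9,-6.4,0,0,0],[240,0,3.3,-9.5,0,0,0],[240,0,3.8,-9.3,0,0,0],[240,0,4.2,-9.1,0,0,0],[240,0,0,0,0,0,0]]' 25
python3 -c "
from h import *
s=r.get_state();p=s['tcp_pos'];print(s['contact_force'],s['wrist_torque'],s['finger_gap']);h=np.array([.5736+.105*np.cos(.1386),.2176-.105*np.sin(.1386)]);d=p[:2]-h;x=-(d@[np.cos(.1386),-np.sin(.1386)]);z=p[2]+.019-.152;print(x,z,np.hypot(x,z),np.degrees(np.arctan2(z,x))-14.55)"
```

```text
clock: 17.3
tcp_pos: [0.5079, 0.2271, 0.2189]
tool_rot: [-2.369, -2.063, 0.001]
contact_force: [3.9, 0.9, -5.3]
finger_gap: 0.121
gripper_force: 25.0
[ 3.9383218   0.92175244 -5.3302981 ] [ 0.00565831 -0.44095743 -0.03991428] 0.12095980328403363
0.17136323397892186 0.08585482995980101 0.19166744581994374 12.061363837216106
```

Holding well: the bar is still gripped, loads are small, and the lid is at about 12 degrees. Continuing.

```bash
python3 -m pendant '[[240,0,4.7,-8.8,0,0,0],[240,0,5.2,-8.6,0,0,0],[240,0,5.6,-8.3,0,0,0],[240,0,6.0,-8.0,0,0,0],[240,0,6.4,-7.7,0,0,0],[240,0,6.8,-7.3,0,0,0],[240,0,7.2,-6.9,0,0,0],[240,0,0,0,0,0,0]]' 25
python3 -m pendant '[[240,0,7.6,-6.6,0,0,0],[240,0,7.9,-6.2,0,0,0],[240,0,8.2,-5.7,0,0,0],[240,0,8.5,-5.3,0,0,0],[240,0,8.8,-4.8,0,0,0],[240,0,6.0,-3.0,0,0,0],[240,0,0,0,0,0,0],[240,0,0,0,0,0,0],[240,0,0,0,0,0,0]]' 25
python3 -c "
from h import *
im=capture('side');cv2.imwrite('pics/s4.png',cv2.resize(im[50:330,150:410],None,fx=2.1,fy=2.1,interpolation=cv2.INTER_CUBIC))
s=r.get_state();p=s['tcp_pos'];print(s['contact_force'],s['wrist_torque'],s['finger_gap']);h=np.array([.5736+.105*np.cos(.1386),.2176-.105*np.sin(.1386)]);d=p[:2]-h;x=-(d@[np.cos(.1386),-np.sin(.1386)]);z=p[2]+.019-.152;print(x,z,np.hypot(x,z),np.degrees(np.arctan2(z,x))-14.55)"
```

```text
clock: 18.3
tcp_pos: [0.5494, 0.2213, 0.2769]
tool_rot: [-2.369, -2.063, 0.001]
contact_force: [-7.1, -0.2, 3.3]
finger_gap: 0.12
gripper_force: 25.0
clock: 19.42
tcp_pos: [0.5963, 0.2147, 0.3101]
tool_rot: [2.368, 2.062, 0.002]
contact_force: [-6.4, -1.8, 7.5]
finger_gap: 0.122
gripper_force: 25.0
[-6.52847367 -1.95853264  6.92309187] [-0.38007231  1.45827091 -0.07746747] 0.11678512794242062
0.08215892419707994 0.1770978197791909 0.19522737153320563 50.56255053113941
```

View pics/s4.png

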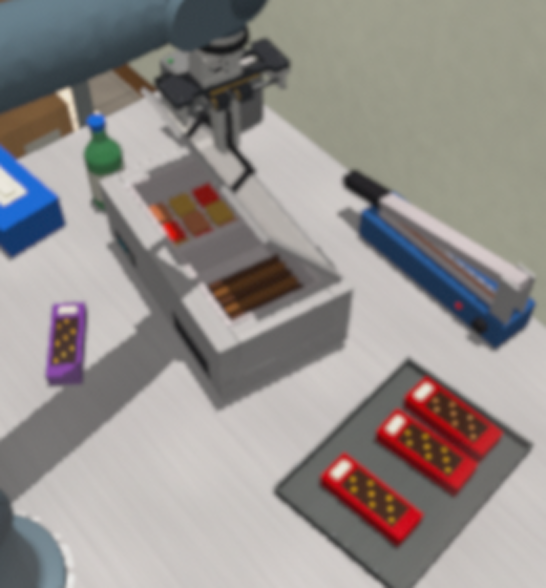

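The lid is open with the bar in the fingers. The bar's free end is at crop (about 250,170), the pans are exposed and the tray is undisturbed. One check of the angle from that pixel.

```bash
python3 -c "
from h import *
c,s=np.cos(-.1386),np.sin(-.1386)
for a in(44,47,50,53,56):
    t=np.radians(a)+np.arctan2(48,185);x=.105-.1911*np.cos(t);z=.152+.1911*np.sin(t)
    tt=np.radians(a)+np.arctan2(8,205);X=.105-.2052*np.cos(tt);Z=.152+.2052*np.sin(tt)
    w=lambda x,y,z:[.5736+c*x-s*y,.2176+s*x+c*y,z]
    print(a,((proj('side',[w(x,-.065,z),w(x,.065,z),w(X,-.19,Z),w(X,.19,Z)])-[150,50])*2.1).round(0).tolist())
im=cv2.imread('pics/s4.png')[80:290,120:370];cv2.imwrite('pics/s5.png',cv2.resize(im,None,fx=2.8,fy=2.8,interpolation=cv2.INTER_CUBIC))"
```

```text
44 [[237.0, 176.0], [194.0, 125.0], [256.0, 250.0], [133.0, 97.0]]
47 [[242.0, 171.0], [199.0, 120.0], [261.0, 244.0], [137.0, 92.0]]
50 [[247.0, 166.0], [204.0, 116.0], [267.0, 238.0], [141.0, 86.0]]
53 [[253.0, 162.0], [209.0, 111.0], [272.0, 232.0], [146.0, 81.0]]
56 [[259.0, 158.0], [214.0, 107.0], [278.0, 227.0], [151.0, 76.0]]
```

View pics/s5.png

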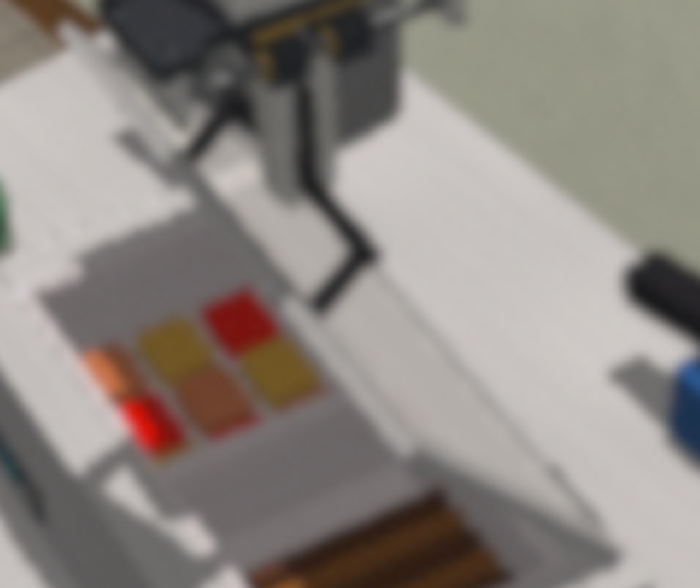

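The bar's end is at (251,169) and the lid corner at (272,242). Both match the 50 degree prediction along the direction of motion, so I'm handing in while still holding.

```bash
python3 -c "
from bench import r
s=r.get_state();print(s['clock'],s['finger_gap'],s['gripper_force']);print(r.sign_off())"
```

```text
19.475 0.11678512794242062 25.001893043518066
the job is handed in; nothing more can be done
None
```

The red carton lies flat, window up, in the empty end of the tray, and I handed the job in at 19.5 s with the arm holding the lid by its bar at about 50 degrees (checked against the side camera).

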